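# Seat the teapot lid and hold the pot up off the banding wheel

### The job

The little clay teapot on the banding wheel has its lid standing proud: press the lid down until it is fully home while the pot stands on the wheel, without forcing it. Then take the pot by its body, lift it upright about 10 cm straight up off the wheel, and hold it there level and still for two seconds so that its foot can be inspected; finish while still holding it up over the wheel, lid still home. Leave the other pots and tools where they are.

Things in the scene. Friction and masses are not known exactly. Their poses are not given: they have to be found in the camera images.
- wheel: Banding wheel (potter's turntable) of dark iron, fixed to the table and not turning: a flat round head 200 mm in diameter whose top is 75 mm above the origin, on a narrower column and foot. Origin: on the axis, at the underside on the table; z up.
- pot: Brown clay teapot on the wheel, 0.3-0.6 kg. Square body with cut corners: 60 mm across the flats in x and y (each flat 40 mm wide), upright from 6 to 54 mm above the origin; rim at 60 mm. Spout to +x (57 mm from the axis, 58 mm high), loop handle to -x (60 mm, 55 mm high); the plain flats facing +y and -y are free to grip. Origin: centre of the underside; z up through the lid's knob.
- lid (a joint): How far the teapot's lid has been pressed down, in m: 0 is 8 mm proud, 0.008 is fully home (a hard stop). It slides straight down the pot's z axis with about 2 N of friction and stays where it is left; starts at 0 to 0.003. It holds too weakly for the pot to be lifted by the lid.
- lid_knob (a point): Centre of the flat top of the lid's round knob (20 mm in diameter, on the pot's axis), moves with the lid: 87 mm above the pot's origin at joint value 0, 79 mm when fully home. The lid's plate is 48 mm across, 5 mm thick, its top 14 mm below this point.
- rib: Bystander: flat wooden rib 58 x 18 x 6 mm lying on the wheel head near its edge. Origin: centre of the underside, long axis y.
- cup_a: Bystander: clay cup without handle, 62 mm across, 44 mm high, on the table beside the wheel. Origin: centre of the underside.
- cup_b: Bystander: clay cup without handle, 62 mm across, 44 mm high, on the table beside the wheel. Origin: centre of the underside.
- caddy: Bystander: round clay tea caddy, 68 mm across, 83 mm high, on the table beyond the wheel. Origin: centre of the underside.
- paddle: Bystander: wooden clay paddle 255 mm long, 12 mm thick, on the table, on the left. Origin: on its underside near the middle; handle to -x.
- pot2: Bystander: a second teapot of the same shape, its lid already home, on the table on the right. Origin: centre of the underside.
- spare_lid: Bystander: a loose round clay lid, 52 mm across, 18 mm high, on the table on the right. Origin: centre of the underside.

How it is judged:
On the way, in this order (a step that is already met when the one before it is completed fails the run):
1. the lid is pressed fully home while the pot stands on the wheel (value of joint lid above 0.007 m and z of pot in the frame of wheel below 0.08 m and angle between pot's own z axis and vertical below 0.1 rad and horizontal distance between pot and wheel below 0.07 m), for 0.2 s.
2. the pot is held by the fingers about 10 cm above the wheel, level and still, for two seconds (z of pot in the frame of wheel between 0.135 and 0.225 m and horizontal distance between pot and wheel below 0.07 m and angle between pot's own z axis and vertical below 0.1 rad and linear speed of pot below 0.03 m/s and angular speed of pot below 0.25 rad/s and contact force between pot and the fingers above 1 N), for 1.8 s.
At the end, for the whole second after the job is handed in: The fingers hold the pot in the air: its underside 60 to 150 mm above the wheel head, its axis within 70 mm of the wheel's axis, within 0.1 rad of upright, still (under 0.03 m/s and 0.25 rad/s), touching no wheel, and its lid home to within 1.2 mm (all of step 2 and contact force between pot and wheel below 0.1 N and value of joint lid above 0.0068 m); the arm keeps its last pose, push and grip.
It fails at once if the pot is tipped by more than 0.35 rad (angle between pot's own z axis and vertical above 0.35 rad).
It fails at once if the pot is forced down on the wheel with more than 60 N (contact force between pot and wheel above 60 N).
It fails at once if another pot or tool is moved by more than 30 mm (distance of any of rib, cup_a, cup_b, caddy, paddle, pot2, spare_lid from where it was at the start of the episode above 0.03 m).
It also fails if it takes over 48 s, if anything falls off the work surface, if the arm or the gripper's body presses on something with over 40 N, if the wrist force passes 120 N, or if a joint passes its speed limit or range.

### The arm

A 7-joint arm with a two-finger parallel gripper is mounted at the origin on the work surface. World frame = base frame: x ahead of the robot, y to its left, z up, the work surface at z = 0. Lengths are in m, angles in rad, forces in N, time in s.
With the tool pointing down it reaches from about 0.425 to 0.925 m from the base axis. Payload 6.8 kg.
Tool frame: the origin (TCP) lies at the very end of the fingers, on their centre line; the grasp point (between the pads) lies 19 mm behind it; z points along the fingers, y is the direction in which the jaws open and shut (so a half turn about z gives the same grasp; the last joint's range is limited). The gripper opens to 85 mm and grips with 20 to 120 N. Pads are 22 mm wide; open, the fingers measure 114 mm over their backs; the gripper's body (76 mm by 85 mm) begins 54 mm behind the grasp point. The pads swing forward as they close: fully open they stand 13 mm farther back than shut.
Start: joints at [-1.445, 0.477, 0.022, 1.555, -0.011, 1.109, -0.083], TCP at [0.156, 0.657, 0.231] pointing down, gripper open.
Joint ranges: [-2.96, 2.96], [-0.34, 2.1], [-1.41, 1.46], [0.24, 2.44], [-1.37, 4.51], [0.17, 1.92], [-2.96, 2.96]. Speed limits (rad/s): [2.39, 2.39, 3.14, 3.14, 3.14, 3.14, 3.14].

### API

Orientations are given as a unit quaternion [w, x, y, z].
In Python, from station import bot gives the robot as it stands.
- The arm moves only by the tool move_arm, never from a script. Its argument "commands" is text: rows parted by semicolons, each of 7 numbers parted by spaces: the opening, from 0 (shut) to 1 (fully open), then the shift along the tool's x, y, z in cm, then the turn, a rotation vector about the tool's x, y, z in degrees. In form: gripper tx ty tz rx ry rz; .... A call has 1 to 12 rows; each row shifts and turns the commanded pose from where the row before left it, along the tool's axes as they then stand; what a row does not reach is not made up. A row lasts 1/12 s, in which the tool goes at most 41.7 mm and 7.16 degrees, less where a joint would pass 70% of its speed; a pose out of reach is approached as far as the arm can. A call with a gripper value outside its range is refused whole. The fingers move at their own pace and stop on an object; "force" is the grip in N (left out, the last holds). Time passes only in rows, so rows that do not move let the fingers close. It gives the time, the measured TCP pose, the force and the opening at its end, in the units of the state.
- bot.get_obs(): the state, without advancing time (a new reading comes with each control period).
- bot.read_camera(name): name is "scene" or "top" or "wrist"; returns a dict with "img" (400x640x3 uint8, red, green, blue), "K" (3x3 intrinsics, pixels), "distortion" ([k1, k2, p1, p2, k3] as OpenCV has them; the pictures are not rectified), "rvec" (rotation vector, rad) and "tvec" (3), from world to camera coordinates, as OpenCV has them; the wrist camera has in their place "hand_eye" (4x4, takes a point from camera to tool coordinates, whose origin is the TCP and whose axes are the flange's). Camera axes: x right, y down, z forward; pixel columns grow to the right and rows downward; lengths in m; the calibration is good to about 2 mm. A picture is of the moment at which its call begins: read the wrist's pose just before it. There is no depth.
- bot.hand_in(): hands the job in, once; it reports no verdict.
The state is a dict: "t": time; "q": joint angles; "joint_vel": joint speeds; "joint_torque": joint torques, N m; "eef_pos": TCP position; "tool_rot": TCP orientation; "contact_force": force on the tool from outside, world axes, zero at the start; "torque": the same for the moment, N m; "gripper_width": opening from 0.0 (shut) to 1.0 (fully open).
Only numpy, scipy, OpenCV 4.12 (cv2) and the standard library are available. Lean on these libraries where they do the work, as an engineer would, in place of code of your own. Each camera call takes 0.05 s, during which the arm holds its last target. There are 200 camera calls.

## Working session

There is one attempt and no reset: what is moved stays moved. The work goes in short steps, Python scripts to look and compute and a tool call to move; the robot and the scene stay as the last step left them, time stands still between calls to the robot, and variables do not carry over. Pictures are saved under pics/ and viewed, about 8 in all and at most 12, crops included, and the job is handed in when it is done.

Besides the shell and the picture viewer there is one more tool, called after "Request:" in YAML: its name, and indented under it one key for each argument. move_arm: Moves the arm, as the interface text tells. Its arguments: {"type":"object","properties":{"commands":{"type":"string"},"force":{"type":"number"}},"required":["commands"]}

```bash
mkdir -p pics; ls
cat > h.py <<'E'
import numpy as np,cv2
from station import bot
from scipy.spatial.transform import Rotation as R
def ext(c,o=None):
    if 'rvec' in c:
        Rm=cv2.Rodrigues(np.array(c['rvec'],float))[0]; t=np.array(c['tvec'],float).ravel()
        return Rm.T,-Rm.T@t
    q=o['tool_rot']; T=R.from_quat([q[1],q[2],q[3],q[0]]).as_matrix(); H=np.array(c['hand_eye'])
    return T@H[:3,:3],T@H[:3,3]+np.array(o['eef_pos'])
def ray(c,px,o=None):
    n=cv2.undistortPoints(np.array(px,float).reshape(-1,1,2),np.array(c['K']),np.array(c['distortion'])).reshape(-1,2)
    A,p=ext(c,o); d=np.c_[n,np.ones(len(n))]@A.T
    return p,d
def onz(c,px,z,o=None):
    p,d=ray(c,px,o); return p+d*((z-p[2])/d[:,2])[:,None]
def save(c,n,crop=None,s=1):
    im=c['img'][:,:,::-1]
    if crop: im=im[crop[1]:crop[3],crop[0]:crop[2]]
    cv2.imwrite('pics/'+n,cv2.resize(im,None,fx=s,fy=s))
E
python3 - <<'E'
from h import *
import pickle
o=bot.get_obs(); print(o)
for n in ['scene','top']:
    c=bot.read_camera(n); pickle.dump(c,open(n+'.pkl','wb')); save(c,n+'0.png'); print(n,ext(c)[1],np.array(c['K']).round(0).tolist())
E
```

```text
pics
{'t': 0.0, 'q': array([-1.44508473,  0.47780707,  0.02232667,  1.55647303, -0.01147921,
        1.10930078, -0.08307611]), 'joint_vel': array([ 0.00162433,  0.00226232, -0.00118067, -0.00075581, -0.0018341 ,
        0.0007204 ,  0.00114451]), 'joint_torque': array([ 8.26536348e-05, -5.96450329e+01,  1.60799358e+00, -2.81199592e+01,
        1.24835011e-02,  9.56367032e-03,  4.13978611e-06]), 'eef_pos': array([0.15626236, 0.65604165, 0.23031169]), 'tool_rot': array([-3.28770243e-05,  1.16606786e-01,  9.93177724e-01, -9.29479597e-04]), 'contact_force': array([-0.74684319, -0.82521524, -0.21411452]), 'torque': array([0.02116257, 0.01184469, 0.03424183]), 'gripper_width': 1.0029935039090445}
scene [ 1.30557782 -0.80325116  1.00764936] [[486.0, 0.0, 326.0], [0.0, 486.0, 209.0], [0.0, 0.0, 1.0]]
top [ 0.3573269  -0.01634305  1.42805877] [[402.0, 0.0, 318.0], [0.0, 402.0, 199.0], [0.0, 0.0, 1.0]]
```

View pics/top0.png

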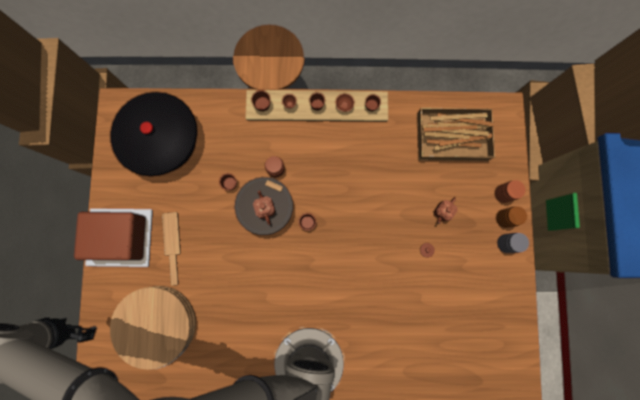

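View pics/scene0.png

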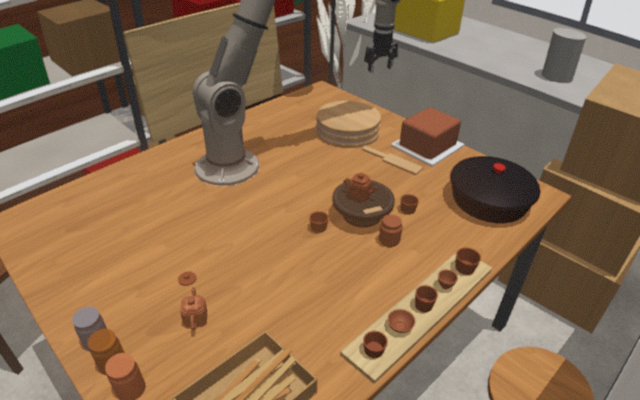

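The top view shows the wheel at (264,207) with the pot on it. The cups are at (229,183) and (307,223), the caddy at (274,166) and the rib at (274,185). The arm is at lower left.

Run:
```python
from h import *
import pickle
t=pickle.load(open('top.pkl','rb'));s=pickle.load(open('scene.pkl','rb'))
a=cv2.resize(t['img'][167:247,219:319,::-1],None,fx=4,fy=4,interpolation=cv2.INTER_CUBIC)
b=cv2.resize(s['img'][160:240,310:410,::-1],None,fx=4,fy=4,interpolation=cv2.INTER_CUBIC)
cv2.imwrite('pics/crop.png',np.hstack([a,b]))
print('wheel',onz(t,[[264,207]],.075)); print('pot',onz(t,[[263,206]],.16))
print('rib,cups,caddy',onz(t,[[274,185]],.08),onz(t,[[229,183],[307,223]],.04),onz(t,[[274,166]],.08))
```

```text
wheel [[0.52426813 0.15531084 0.075     ]]
pot [[0.51694952 0.14778702 0.16      ]]
rib,cups,caddy [[0.59930341 0.12271298 0.08      ]] [[0.61219649 0.28474515 0.04      ]
 [0.47422311 0.00978206 0.04      ]] [[0.66537434 0.12428432 0.08      ]]
```

View pics/crop.png

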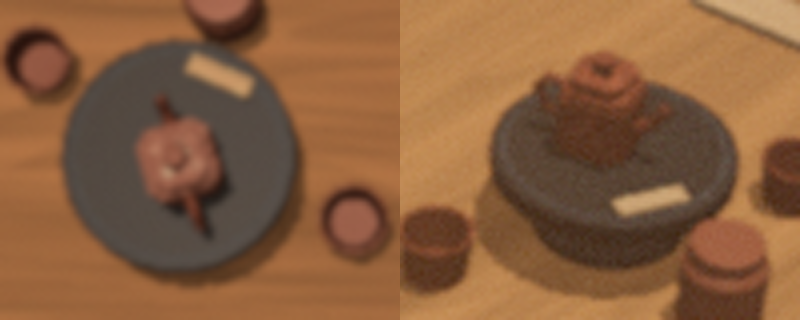

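The crop shows the knob at top pixel about (263.3,206.5) and scene pixel about (360.5,176.3). The handle and spout tips are at crop (163,103) and (205,235), so the axis sits about 18° off world x.

```bash
cat >> h.py <<'E'
def tri(rs):
    A=np.zeros((3,3));b=np.zeros(3)
    for p,d in rs:
        d=d.ravel()/np.linalg.norm(d);M=np.eye(3)-np.outer(d,d);A+=M;b+=M@p
    return np.linalg.solve(A,b)
def axes(o):
    q=o['tool_rot'];return R.from_quat([q[1],q[2],q[3],q[0]]).as_matrix()
def to(o,target):  # shift in cm in tool axes
    return (axes(o).T@(np.array(target)-o['eef_pos'])*100).round(2)
E
python3 - <<'E'
from h import *
import pickle
t=pickle.load(open('top.pkl','rb'));s=pickle.load(open('scene.pkl','rb'))
k=tri([ray(t,[[263.25,206.5]]),ray(s,[[360.5,176.3]])]);print('knob',k)
print(onz(s,[[360.5,176.3]],.16),onz(t,[[263.25,206.5]],.16))
tip=onz(t,[[219+163/4,167+103/4],[219+205/4,167+235/4]],.13);print(tip,np.degrees(np.arctan2(*(tip[0]-tip[1])[1::-1])))
m=(t['img'].max(2)<95).astype(np.uint8);m[:,:225]=0;m[:,300:]=0;m[:170]=0;m[:]=cv2.morphologyEx(m,cv2.MORPH_OPEN,np.ones((5,5)))
c=max(cv2.findContours(m,0,1)[0],key=cv2.contourArea);e=cv2.fitEllipse(cv2.convexHull(c));print(e,onz(t,[e[0]],.075))
o=bot.get_obs();A=axes(o);print(A.round(3),'toolY yaw',np.degrees(np.arctan2(A[1,1],A[0,1])))
E
```

```text
knob [0.51670442 0.14835168 0.15190614]
[[0.52441187 0.1397903  0.16      ]] [[0.51535774 0.14695029 0.16      ]]
[[0.56421866 0.16346956 0.13      ]
 [0.45671801 0.1265514  0.13      ]] 18.95363549026843
((264.31573486328125, 207.5781707763672), (56.331974029541016, 60.81278610229492), 137.6636505126953) [[0.52230636 0.15418942 0.075     ]]
[[-0.973  0.232 -0.   ]
 [ 0.232  0.973 -0.002]
 [-0.    -0.002 -1.   ]] toolY yaw 76.6055852125685
```

Request:
move_arm:
  commands: "1 0 0 0 0 0 -5; 1 0 0 0 0 0 -5; 1 0 0 0 0 0 -5; 1 0 0 0 0 0 -5; 1 0 0 0 0 0 -5; 1 0 0 0 0 0 -5; 1 0 0 0 0 0 0"

```text
t: 0.68
eef_pos: [0.1564, 0.6563, 0.2307]
tool_rot: [-0.0, -0.146, 0.989, -0.0]
contact_force: [0.3, -0.8, 0.4]
gripper_width: 0.998
```

Request:
move_arm:
  commands: "1 -0.8 -2.5 -0.2 0 0 0; 1 -0.8 -2.5 -0.2 0 0 0; 1 -0.8 -2.5 -0.2 0 0 0; 1 -0.8 -2.5 -0.2 0 0 0; 1 -0.8 -2.5 -0.2 0 0 0; 1 -0.8 -2.5 -0.2 0 0 0; 1 -0.8 -2.5 -0.2 0 0 0; 1 -0.8 -2.5 -0.2 0 0 0; 1 -0.8 -2.5 -0.2 0 0 0; 1 -0.8 -2.5 -0.2 0 0 0; 1 -0.8 -2.5 -0.2 0 0 0; 1 -0.8 -2.5 -0.2 0 0 0"

```text
t: 1.68
eef_pos: [0.3346, 0.3953, 0.2552]
tool_rot: [-0.0, -0.143, 0.99, -0.0]
contact_force: [0.2, 0.5, -0.5]
gripper_width: 0.998
```

Request:
move_arm:
  commands: "1 -0.8 -2.5 -0.2 0 0 0; 1 -0.8 -2.5 -0.2 0 0 0; 1 -0.8 -2.5 -0.2 0 0 0; 1 -0.8 -2.5 -0.2 0 0 0; 1 -0.8 -2.5 -0.2 0 0 0; 1 -0.8 -2.5 -0.2 0 0 0; 1 -0.8 -2.5 0 0 0 0; 1 -0.8 -2.5 0 0 0 0; 1 -0.8 -2.5 0 0 0 0; 1 -0.8 -2.5 0 0 0 0; 1 0 0 0 0 0 0; 1 0 0 0 0 0 0"

```text
t: 2.68
eef_pos: [0.4827, 0.1784, 0.2671]
tool_rot: [-0.0, -0.141, 0.99, -0.0]
contact_force: [-0.4, 1.1, -0.1]
gripper_width: 1.001
```

Run:
```python
from h import *
import pickle
o=bot.get_obs();c=bot.read_camera('wrist');pickle.dump((o,c),open('w1.pkl','wb'));save(c,'w1.png')
A,p=ext(c,o);print(o['q'].round(2),o['eef_pos'],to(o,[.517,.148,.23]),'cam',p,'fwd',A[:,2],np.array(c['K']).round())
```

```text
[-0.65  0.17  0.2   1.9  -0.04  1.07  1.42] [0.48271928 0.17837317 0.26714031] [-2.44 -3.88  3.71] cam [0.40735404 0.15586166 0.41085706] fwd [ 0.2931706   0.08579316 -0.95220299] [[288.   0. 321.]
 [  0. 288. 200.]
 [  0.   0.   1.]]
```

View pics/w1.png

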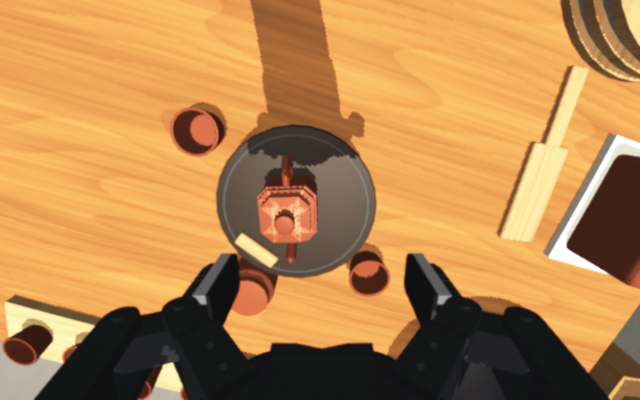

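The wrist view shows the pot about aligned with the jaws: knob about (285,222), handle up at (287,165), spout down at (291,253). I'll enlarge it to get pixel accuracy.

Run:
```python
from h import *
import pickle
o,c=pickle.load(open('w1.pkl','rb'))
im=cv2.resize(c['img'][145:270,240:340,::-1],None,fx=4.8,fy=4.8,interpolation=cv2.INTER_CUBIC);cv2.imwrite('pics/w1c.png',im)
def proj(P):
    A,p=ext(c,o);return cv2.projectPoints((np.array(P,float)-p)@A,np.zeros(3),np.zeros(3),np.array(c['K']),np.array(c['distortion']))[0].reshape(-1,2)
print('expected knob px',proj([[.517,.148,.1605]]),onz(c,[[285,222]],.1605,o))
print('yaw from tips',(lambda t:np.degrees(np.arctan2(*(t[1]-t[0])[1::-1])))(onz(c,[[287,156],[291,262]],.13,o)))
```

```text
expected knob px [[280.65063747 223.33284033]] [[0.51454296 0.15159869 0.1605    ]]
yaw from tips 16.31559111640247
```

View pics/w1c.png

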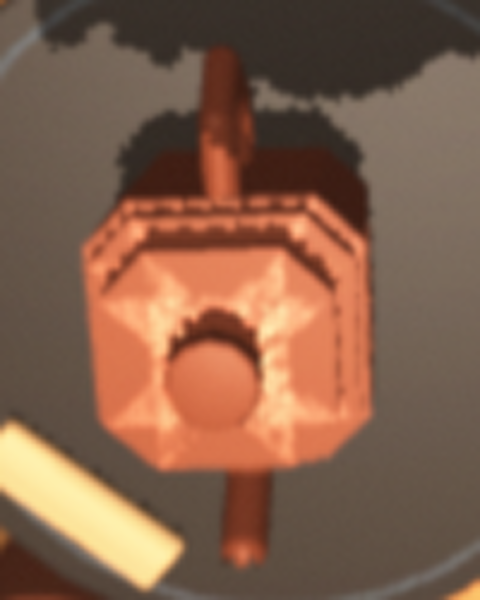

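Crop: knob top centre at about (284.4,225.4) in full-image pixels, and body edges within 1–2° of the jaw axes.

Run:
```python
from h import *
import pickle
o,c=pickle.load(open('w1.pkl','rb'));t=pickle.load(open('top.pkl','rb'));s=pickle.load(open('scene.pkl','rb'))
print(onz(c,[[284.4,225.4]],.1605,o))
rs=[ray(c,[[284.4,225.4]],o),ray(t,[[263.25,206.5]]),ray(s,[[360.5,176.3]])]
print(tri(rs),tri(rs[:2]),tri([rs[0],rs[2]]))
o=bot.get_obs();print(np.degrees(np.arctan2(*axes(o)[1::-1,1])),to(o,[.517,.1505,.20]))
```

```text
[[0.51804797 0.15189082 0.1605    ]]
[0.51818833 0.14925501 0.15322149] [0.51642615 0.14938804 0.16110457] [0.51929088 0.14984923 0.1533806 ]
106.43843229758609 [-2.53 -3.8   6.71]
```

Request:
move_arm:
  commands: "0 -0.6 -1 0 0 0 -1; 0 -0.6 -1 0 0 0 0; 0 -0.6 -0.9 1 0 0 0; 0 -0.7 -0.9 1 0 0 0; 0 0 0 1.5 0 0 0; 0 0 0 1.5 0 0 0; 0 0 0 1.5 0 0 0; 0 0 0 1.5 0 0 0; 0 0 0 0 0 0 0; 0 0 0 0 0 0 0; 0 0 0 0 0 0 0; 0 0 0 0 0 0 0"
  force: 30

```text
t: 3.73
eef_pos: [0.518, 0.1512, 0.188]
tool_rot: [0.001, -0.153, 0.988, 0.0]
contact_force: [-0.0, 0.9, -0.5]
gripper_width: -0.001
```

Run:
```python
from h import *
import pickle
o=bot.get_obs();c=bot.read_camera('wrist');pickle.dump((o,c),open('w2.pkl','wb'));save(c,'w2.png',(190,130,430,330),3)
print(o['eef_pos'],o['gripper_width'],o['contact_force'],to(o,[.5175,.150,.1605]))
A,p=ext(c,o);T=o['eef_pos']
print(cv2.projectPoints((np.array([T,[.5175,.150,.1605]])-p)@A,np.zeros(3),np.zeros(3),np.array(c['K']),np.array(c['distortion']))[0].reshape(-1,2))
```

```text
[0.51804826 0.15120173 0.18800692] -0.001201854299517454 [-0.042067    0.90519159 -0.45109002] [ 0.09 -0.1   2.75]
[[322.26781582 255.62532663]
 [320.62510218 233.69418623]]
```

View pics/w2.png

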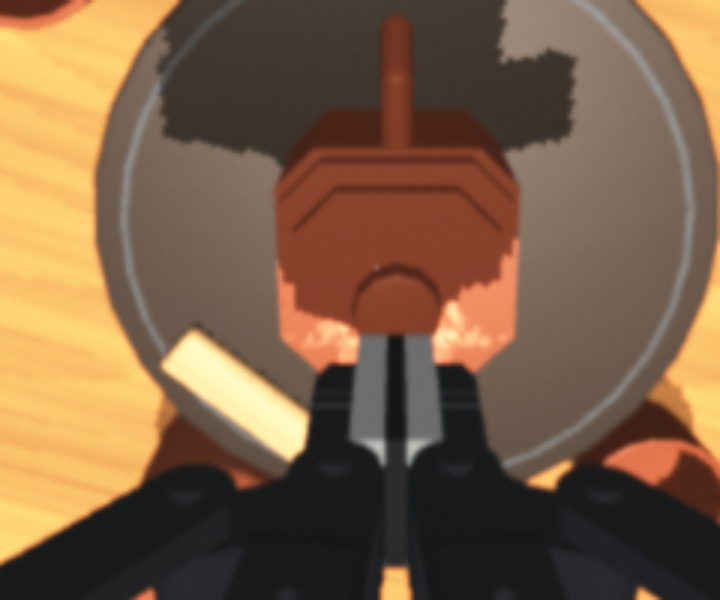

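The fingers are centred on the knob in both directions (finger gap u=397, knob centre u=397 in the crop; the knob's back edge is where predicted). Pressing gently.

Request:
move_arm:
  commands: "0 0.1 -0.1 1 0 0 0; 0 0 0 0.7 0 0 0; 0 0 0 0.4 0 0 0; 0 0 0 0.2 0 0 0; 0 0 0 0.2 0 0 0; 0 0 0 0.2 0 0 0; 0 0 0 0.1 0 0 0; 0 0 0 0.1 0 0 0; 0 0 0 0 0 0 0; 0 0 0 0 0 0 0"

```text
t: 4.62
eef_pos: [0.5168, 0.1498, 0.1584]
tool_rot: [0.0, -0.153, 0.988, 0.0]
contact_force: [-1.1, -0.2, -0.2]
gripper_width: 0.001
```

Request:
move_arm:
  commands: "0 0 0 0.1 0 0 0; 0 0 0 0.1 0 0 0; 0 0 0 0 0 0 0; 0 0 0 0 0 0 0"

```text
t: 4.95
eef_pos: [0.5168, 0.1499, 0.1563]
tool_rot: [0.0, -0.153, 0.988, 0.0]
contact_force: [0.8, -0.3, 0.5]
gripper_width: 0.003
```

Request:
move_arm:
  commands: "0 0 0 0.1 0 0 0; 0 0 0 0.1 0 0 0; 0 0 0 0 0 0 0; 0 0 0 0 0 0 0"

```text
t: 5.28
eef_pos: [0.5167, 0.1498, 0.1542]
tool_rot: [-0.0, -0.153, 0.988, 0.0]
contact_force: [0.3, 1.2, 0.9]
gripper_width: -0.003
```

Request:
move_arm:
  commands: "0 0 0 0.1 0 0 0; 0 0 0 0 0 0 0; 0 0 0 0 0 0 0"

```text
t: 5.53
eef_pos: [0.5168, 0.1498, 0.1541]
tool_rot: [0.0, -0.153, 0.988, 0.0]
contact_force: [-2.7, -0.6, 8.6]
gripper_width: 0.002
```

Request:
move_arm:
  commands: "0 0 0 0.1 0 0 0; 0 0 0 0 0 0 0; 0 0 0 0 0 0 0"

```text
t: 5.78
eef_pos: [0.517, 0.1499, 0.154]
tool_rot: [0.0, -0.153, 0.988, 0.0]
contact_force: [-6.0, -1.8, 16.1]
gripper_width: 0.001
```

Stop reached at 0.154 m (expected 0.154) with 16 N. Backing off and opening, then a check of the lid.

Request:
move_arm:
  commands: "0 0 0 -0.2 0 0 0; 0 0 0 -1 0 0 0; 0 0 0 -2 0 0 0; 0 0 0 -2 0 0 0; 1 0 0 -2 0 0 0; 1 0 0 0 0 0 0; 1 0 0 0 0 0 0; 1 0 0 0 0 0 0; 1 0 0 0 0 0 0; 1 0 0 0 0 0 0; 1 0 0 0 0 0 0"

```text
t: 6.7
eef_pos: [0.5163, 0.1497, 0.2235]
tool_rot: [-0.001, -0.153, 0.988, -0.0]
contact_force: [0.3, 0.1, -0.1]
gripper_width: 0.975
```

Run:
```python
from h import *
import pickle
o=bot.get_obs();c=bot.read_camera('wrist');pickle.dump((o,c),open('w3.pkl','wb'));save(c,'w3.png',(190,110,430,310),3)
print(o['eef_pos'],o['gripper_width'],o['contact_force'],np.degrees(np.arctan2(*axes(o)[1::-1,1])))
A,p=ext(c,o)
print(cv2.projectPoints((np.array([[.517,.150,.154],[.517,.150,.162]])-p)@A,np.zeros(3),np.zeros(3),np.array(c['K']),np.array(c['distortion']))[0].reshape(-1,2))
```

```text
[0.51628966 0.1496528  0.22348627] 0.9746648811926236 [ 0.33169189  0.12469363 -0.14998536] 107.60751162600158
[[322.16715243 213.69668715]
 [322.19312482 217.34794357]]
```

View pics/w3.png

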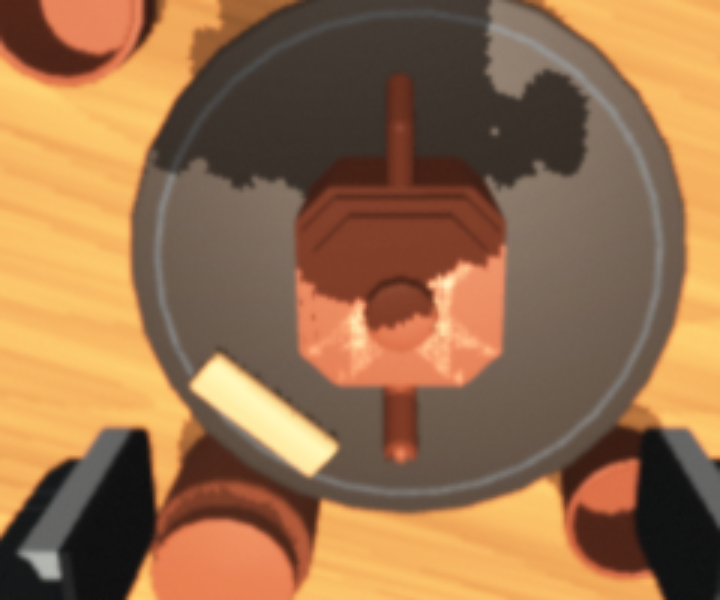

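Pot square to the jaws and centred (knob at full-image (323,215.6), prediction for a seated lid (322,213.7)). Descending around the body.

Request:
move_arm:
  commands: "1 0 0 1.5 0 0 0; 1 0 0 1.5 0 0 0; 1 0 0 1.5 0 0 0; 1 0 0 1.5 0 0 0; 1 0 0 1.5 0 0 0; 1 0 0 1.5 0 0 0; 1 0 0 1.5 0 0 0; 1 0 0 1 0 0 0; 1 0 0 0.8 0 0 0; 1 0 0 0.5 0 0 0; 1 0 0 0.5 0 0 0; 1 0 0 0 0 0 0"

```text
t: 7.75
eef_pos: [0.5165, 0.1497, 0.0908]
tool_rot: [-0.0, -0.153, 0.988, -0.0]
contact_force: [0.0, -0.5, 0.6]
gripper_width: 0.995
```

Run:
```python
from h import *
c=bot.read_camera('wrist');save(c,'w4.png')
o=bot.get_obs();print(o['eef_pos'],o['gripper_width'],o['contact_force'])
```

```text
[0.5167477  0.14981827 0.09124346] 0.9986482594071013 [ 0.34740936 -0.12424484 -0.0217758 ]
```

View pics/w4.png

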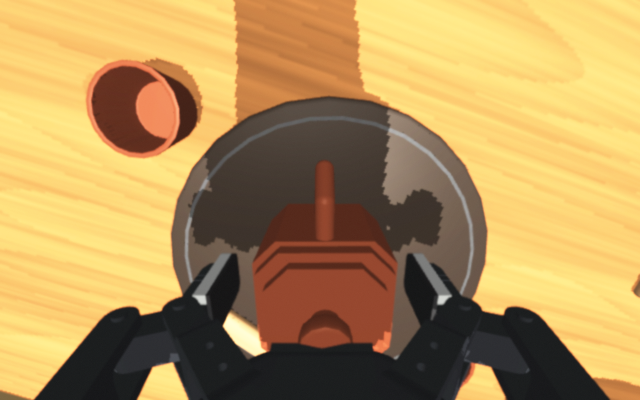

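The fingers straddle the body symmetrically, with no contact. Gripping.

Request:
move_arm:
  commands: "0.6 0 0 0 0 0 0; 0.5 0 0 0 0 0 0; 0.5 0 0 0 0 0 0; 0.5 0 0 0 0 0 0; 0.4 0 0 0 0 0 0; 0.4 0 0 0 0 0 0; 0.3 0 0 0 0 0 0; 0.3 0 0 0 0 0 0; 0.3 0 0 0 0 0 0"
  force: 50

```text
t: 8.55
eef_pos: [0.5173, 0.1502, 0.0921]
tool_rot: [0.001, -0.153, 0.988, 0.0]
contact_force: [-0.6, 0.5, 5.8]
gripper_width: 0.692
```

Request:
move_arm:
  commands: "0.2 0 0 -0.2 0 0 0; 0.2 0 0 -0.5 0 0 0; 0.2 0 0 -0.8 0 0 0; 0.2 0 0 -1 0 0 0; 0.2 0 0 -1 0 0 0; 0.2 0 0 -0.5 0 0 0; 0.2 0 0 0 0 0 0; 0.2 0 0 0 0 0 0"

```text
t: 9.22
eef_pos: [0.517, 0.1499, 0.1318]
tool_rot: [0.0, -0.153, 0.988, 0.0]
contact_force: [0.4, 0.2, -4.6]
gripper_width: 0.694
```

Request:
move_arm:
  commands: "0.2 0 0 -0.5 0 0 0; 0.2 0 0 -1 0 0 0; 0.2 0 0 -1 0 0 0; 0.2 0 0 -1 0 0 0; 0.2 0 0 -1 0 0 0; 0.2 0 0 -1 0 0 0; 0.2 0 0 -0.5 0 0 0; 0.2 0 0 -0.2 0 0 0; 0.2 0 0 0 0 0 0; 0.2 0 0 0 0 0 0; 0.2 0 0 0 0 0 0; 0.2 0 0 0 0 0 0"

```text
t: 10.22
eef_pos: [0.5164, 0.1497, 0.1927]
tool_rot: [-0.001, -0.153, 0.988, -0.0]
contact_force: [0.3, 0.6, -4.1]
gripper_width: 0.696
```

Run:
```python
from h import *
c=bot.read_camera('wrist');s=bot.read_camera('scene')
a=cv2.resize(c['img'][150:400,150:490],(544,400));b=cv2.resize(s['img'][120:250,300:430],(400,400),interpolation=cv2.INTER_CUBIC)
cv2.imwrite('pics/l.png',cv2.resize(np.hstack([a,b])[:,:,::-1],None,fx=.84,fy=.84))
o=bot.get_obs();print(o['eef_pos'],o['gripper_width'],o['contact_force'],o['torque'])
```

```text
[0.51646452 0.14975567 0.19283597] 0.6923658925802898 [ 0.02574698  0.45573568 -4.28882763] [-0.02641847 -0.02607381  0.06739784]
```

View pics/l.png

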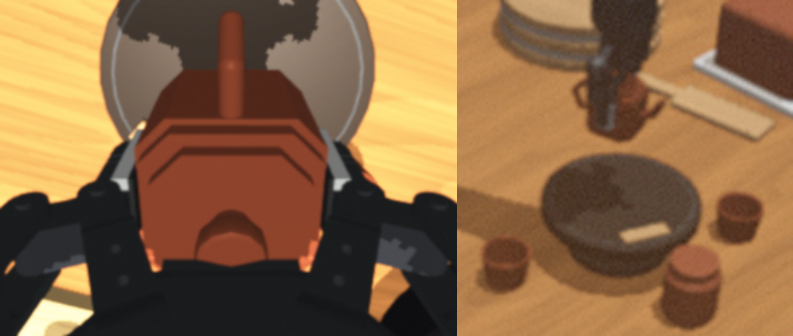

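The pot is up in the air, gripped and level (wrist load about 4.3 N), and the bystanders are undisturbed. Holding still for 3 s.

Request:
move_arm:
  commands: "0.2 0 0 0 0 0 0; 0.2 0 0 0 0 0 0; 0.2 0 0 0 0 0 0; 0.2 0 0 0 0 0 0; 0.2 0 0 0 0 0 0; 0.2 0 0 0 0 0 0; 0.2 0 0 0 0 0 0; 0.2 0 0 0 0 0 0; 0.2 0 0 0 0 0 0; 0.2 0 0 0 0 0 0; 0.2 0 0 0 0 0 0; 0.2 0 0 0 0 0 0"

```text
t: 11.32
eef_pos: [0.5168, 0.1498, 0.1933]
tool_rot: [0.0, -0.153, 0.988, 0.0]
contact_force: [0.2, 0.1, -3.5]
gripper_width: 0.696
```

Request:
move_arm:
  commands: "0.2 0 0 0 0 0 0; 0.2 0 0 0 0 0 0; 0.2 0 0 0 0 0 0; 0.2 0 0 0 0 0 0; 0.2 0 0 0 0 0 0; 0.2 0 0 0 0 0 0; 0.2 0 0 0 0 0 0; 0.2 0 0 0 0 0 0; 0.2 0 0 0 0 0 0; 0.2 0 0 0 0 0 0; 0.2 0 0 0 0 0 0; 0.2 0 0 0 0 0 0"

```text
t: 12.32
eef_pos: [0.5167, 0.1498, 0.1933]
tool_rot: [-0.0, -0.153, 0.988, -0.0]
contact_force: [0.3, -0.5, -4.0]
gripper_width: 0.696
```

Request:
move_arm:
  commands: "0.2 0 0 0 0 0 0; 0.2 0 0 0 0 0 0; 0.2 0 0 0 0 0 0; 0.2 0 0 0 0 0 0; 0.2 0 0 0 0 0 0; 0.2 0 0 0 0 0 0; 0.2 0 0 0 0 0 0; 0.2 0 0 0 0 0 0; 0.2 0 0 0 0 0 0; 0.2 0 0 0 0 0 0; 0.2 0 0 0 0 0 0; 0.2 0 0 0 0 0 0"

```text
t: 13.32
eef_pos: [0.5167, 0.1498, 0.1933]
tool_rot: [-0.0, -0.153, 0.988, 0.0]
contact_force: [0.3, 0.6, -4.5]
gripper_width: 0.689
```

Run:
```python
from h import *
o=bot.get_obs();print(o['t'],o['eef_pos'],o['gripper_width'],o['contact_force'],abs(o['joint_vel']).max())
print(bot.hand_in())
```

```text
13.3167 [0.51672336 0.14976653 0.1932774 ] 0.6886023172180785 [ 0.29005178  0.63970612 -4.46640497] 0.001498584802219581
the job is handed in; nothing more can be done
None
```

I pressed the lid home, lifted the pot about 10 cm straight up off the wheel, held it still for 3 s, and handed in at 13.3 s still holding it. The hand-in gives no verdict.

- **Lid:** I pressed it with the shut fingers. It stopped hard at z = 0.154 m, which is where a fully seated lid should be, with about 16 N at most.
- **Grip and lift:** The fingers held the body by its plain ±y flats at 50 N and raised the pot about 10.1 cm.
- **Hold:** The opening stayed at about 0.69 (59 mm), the wrist load stayed near 4 N, and the tool did not drift.
- **Pictures after the lift:** The pot looked level over the wheel, and the rib, cups, caddy and paddle looked undisturbed. The second teapot and the spare lid were outside that view, but the arm never went near them.
- **Disagreement in the measurements:** Locating the knob from the scene camera gave a height 7–8 mm lower than the other views. I did not rely on it; the wrist and top views, and the contact itself, agreed with each other.
- **Not checked:** I did not measure the lid's height again after the lift, only looked at it in the wrist picture, where the gripper partly hides it.

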